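Send the loaded weight case to the flagged station on the indexing slide

TASK

Only one of the three look-alike blue cases has a calibration weight in it: find it by lifting them, and set it down gently, upright, inside the tray of the slide's carriage while the carriage is still at its home notch. Then hold the red release bar up, slide the carriage along to the station with the yellow plate and let go of the bar so that its tooth drops fully into the notch there. Leave the two empty cases standing on the bench and do not disturb the spanner and the tape roll.

Things in the scene. Friction and masses are not known exactly. Their poses are not given: they have to be found in the camera images.
- case_a: closed blue case with a grey lid and a black handle on top, exactly like the other two from outside; its load, if any, sits in the middle. Body 62 (its x) x 84 (its y) x 43 mm, lid 66 x 88 mm with its top 49 mm above the underside. Handle: a bar along the case's y, 13 mm wide in x, 56 mm long, from 62 to 76 mm above the underside, centred, carried on two posts. Origin: centre of the underside; z up. Empty it weighs 0.13 to 0.2 kg, loaded 0.5 to 0.8 kg
- case_b: closed blue case with a grey lid and a black handle on top, exactly like the other two from outside; its load, if any, sits in the middle. Body 62 (its x) x 84 (its y) x 43 mm, lid 66 x 88 mm with its top 49 mm above the underside. Handle: a bar along the case's y, 13 mm wide in x, 56 mm long, from 62 to 76 mm above the underside, centred, carried on two posts. Origin: centre of the underside; z up. Empty it weighs 0.13 to 0.2 kg, loaded 0.5 to 0.8 kg
- case_c: closed blue case with a grey lid and a black handle on top, exactly like the other two from outside; its load, if any, sits in the middle. Body 62 (its x) x 84 (its y) x 43 mm, lid 66 x 88 mm with its top 49 mm above the underside. Handle: a bar along the case's y, 13 mm wide in x, 56 mm long, from 62 to 76 mm above the underside, centred, carried on two posts. Origin: centre of the underside; z up. Empty it weighs 0.13 to 0.2 kg, loaded 0.5 to 0.8 kg
- rail: fixed indexing slide, 310 mm long (its y), 122 mm wide, origin on the bench under the middle of the bed. Its x points to the back, away from the robot; the steel rack with four notches (16 mm wide, at y = +75, +25, -25 and -75 mm, 50 mm apart) runs along its front edge, x = -75 mm, rack top 40 mm high. Black end blocks up to 48 mm high
- carriage (a joint): travel of the carriage along the rail, m: 0 at the home notch (rail y = +75 mm, the end at the robot's left), growing toward the rail's -y: 0.05, 0.10 and 0.15 at the other three notches. Stops at -0.003 and 0.153. It stays where it is left; friction about 3 N. It cannot move more than about 3 mm while the tooth is in a notch
- tray: the carriage, one piece with the grey open tray on its top: tray, 84 (x) x 106 (y) mm outside, 76 x 98 mm inside, walls 10 mm above its floor. Origin: at bench height under the middle of the tray; axes parallel to the rail's. The case fits with its long side along the tray's (either way round)
- tray_floor (a point): centre of the tray's inner floor, 52 mm above the bench, axes parallel to the rail's
- release_bar (a joint): lift of the release bar, m: 0 when its tooth is fully down in a notch, 0.018 at its upper stop. Below 0.011 the tooth is held by the notch's sides; above it the carriage slides. Let go between notches, the tooth rides on the rack at 0.011. A spring pulls it down with 3 N at the bottom, 6 N at the top, besides 0.8 N of weight
- bar_grip (a point): middle of the red release bar, 105 mm above the bench when down. The bar lies along the rail's y, 90 mm long, 13 mm wide in x, 13 mm high, on a 10 mm steel stem in its middle, 75 mm in front of the tray's middle; the carriage's guide beneath it ends 63 mm above the bench. It moves with the carriage, straight up and down on it
- flag_yellow: yellow plate that marks the wanted station: a 30 mm wide, 37 mm high station plate standing on the bench in front of the rack, fixed. Origin: centre of its foot on the bench; its y runs along the slide and is the y of the notch it marks; its x points to the back, as the rail's
- flag_white_1: white plate at another station: a 30 mm wide, 37 mm high station plate standing on the bench in front of the rack, fixed. Origin: centre of its foot on the bench; its y runs along the slide and is the y of the notch it marks; its x points to the back, as the rail's
- flag_white_2: white plate at another station: a 30 mm wide, 37 mm high station plate standing on the bench in front of the rack, fixed. Origin: centre of its foot on the bench; its y runs along the slide and is the y of the notch it marks; its x points to the back, as the rail's
- spanner: bystander: loose steel combination spanner, 187 mm long, lying on the bench
- tape_roll: bystander: loose black roll of tape, 62 mm across, 19 mm high

How it is judged:
On the way, in this order (a step that is already met when the one before it is completed fails the run):
1. the loaded case stands in the tray, let go of, with the carriage still at home (((contact force between case_a and tray above 3.5 N and z of case_a in the frame of tray_floor below 0.006 m and horizontal distance between case_a and tray_floor below 0.012 m and angle between case_a's own z axis and vertical below 0.1 rad and contact force between the fingers and case_a below 0.5 N) or (contact force between case_b and tray above 3.5 N and z of case_b in the frame of tray_floor below 0.006 m and horizontal distance between case_b and tray_floor below 0.012 m and angle between case_b's own z axis and vertical below 0.1 rad and contact force between the fingers and case_b below 0.5 N) or (contact force between case_c and tray above 3.5 N and z of case_c in the frame of tray_floor below 0.006 m and horizontal distance between case_c and tray_floor below 0.012 m and angle between case_c's own z axis and vertical below 0.1 rad and contact force between the fingers and case_c below 0.5 N)) and value of joint carriage below 0.012 m), for 0.2 s.
2. the release bar is held up and the carriage, with the loaded case in its tray, is on its way from home (((contact force between case_a and tray above 3.5 N and z of case_a in the frame of tray_floor below 0.006 m and horizontal distance between case_a and tray_floor below 0.012 m and angle between case_a's own z axis and vertical below 0.1 rad and contact force between the fingers and case_a below 0.5 N) or (contact force between case_b and tray above 3.5 N and z of case_b in the frame of tray_floor below 0.006 m and horizontal distance between case_b and tray_floor below 0.012 m and angle between case_b's own z axis and vertical below 0.1 rad and contact force between the fingers and case_b below 0.5 N) or (contact force between case_c and tray above 3.5 N and z of case_c in the frame of tray_floor below 0.006 m and horizontal distance between case_c and tray_floor below 0.012 m and angle between case_c's own z axis and vertical below 0.1 rad and contact force between the fingers and case_c below 0.5 N)) and value of joint release_bar above 0.0105 m and value of joint carriage above 0.015 m), for 0.1 s.
At the end, for the whole second after the job is handed in: the loaded case stands upright in the tray (over 3.5 N on it, middle within 12 mm of the tray's, at most 6 mm above its floor), the two others upright on the bench, the release bar down (under 3 mm), the carriage at rest with the bar's middle within 10 mm of the yellow plate's along the slide (((contact force between case_a and tray above 3.5 N and z of case_a in the frame of tray_floor below 0.006 m and horizontal distance between case_a and tray_floor below 0.012 m and angle between each of case_a, case_b, case_c's own z axis and vertical below 0.1 rad and contact force between the fingers and case_a below 0.5 N and height (world z) of each of case_b, case_c below 0.01 m) or (contact force between case_b and tray above 3.5 N and z of case_b in the frame of tray_floor below 0.006 m and horizontal distance between case_b and tray_floor below 0.012 m and angle between each of case_b, case_a, case_c's own z axis and vertical below 0.1 rad and contact force between the fingers and case_b below 0.5 N and height (world z) of each of case_a, case_c below 0.01 m) or (contact force between case_c and tray above 3.5 N and z of case_c in the frame of tray_floor below 0.006 m and horizontal distance between case_c and tray_floor below 0.012 m and angle between each of case_c, case_a, case_b's own z axis and vertical below 0.1 rad and contact force between the fingers and case_c below 0.5 N and height (world z) of each of case_a, case_b below 0.01 m)) and value of joint release_bar below 0.003 m and y of bar_grip in the frame of flag_yellow between -0.01 and 0.01 m and velocity of joint carriage between -0.01 and 0.01 m/s); the robot touches nothing.
It fails at once if a case is let fall into the tray (from over 1 cm) instead of being set down ((z of case_a in the frame of tray_floor above 0.002 m and horizontal distance between case_a and tray_floor below 0.05 m and contact force between the fingers and case_a below 0.5 N and linear speed of case_a above 0.45 m/s) or (z of case_b in the frame of tray_floor above 0.002 m and horizontal distance between case_b and tray_floor below 0.05 m and contact force between the fingers and case_b below 0.5 N and linear speed of case_b above 0.45 m/s) or (z of case_c in the frame of tray_floor above 0.002 m and horizontal distance between case_c and tray_floor below 0.05 m and contact force between the fingers and case_c below 0.5 N and linear speed of case_c above 0.45 m/s)).
It fails at once if a case is tipped over (past 0.7 rad) (angle between any of case_a, case_b, case_c's own z axis and vertical above 0.7 rad).
It fails at once if the spanner or the tape roll is moved by over 3 cm (distance of any of spanner, tape_roll from where it was at the start of the episode above 0.03 m).
It also fails if it takes over 72 s, if anything falls off the work surface, if the arm or the gripper's body presses on something with over 40 N, if the wrist force passes 120 N, or if a joint passes its speed limit or range.

ROBOT

A 6-joint arm with a two-finger parallel gripper is mounted at the origin on a cart in front of the work surface, level with it; the furniture and walls round the work are solid. World frame = base frame: x ahead of the robot, y to its left, z up, the work surface at z = 0. Lengths are in m, angles in rad, forces in N, time in s.
With the tool pointing down it reaches from about 0.425 to 0.95 m from the base axis. Payload 3.5 kg.
Tool frame: the origin (TCP) lies at the very end of the fingers, on their centre line; the grasp point (between the pads) lies 19 mm behind it; z points along the fingers, y is the line along which they close (so a half turn about z gives the same grasp; the last joint's range is limited). The gripper opens to 85 mm and grips with 20 to 120 N. Pads are 22 mm wide; open, the fingers measure 114 mm over their backs; the gripper's body (76 mm by 85 mm) begins 54 mm behind the grasp point. The pads swing forward as they close: fully open they stand 13 mm farther back than shut.
Start: joints at [0.965, 0.286, 1.577, -0, 1.279, -0.15], TCP at [0.297, 0.606, 0.231] pointing down, gripper open.
Joint ranges: [-2.77, 2.77], [-0.9, 2.22], [0.21, 2.48], [-1.53, 4.67], [0.24, 2.81], [-2.84, 2.84]. Speed limits (rad/s): [2.79, 2.79, 3.14, 3.14, 3.14, 3.14].

INTERFACE

Orientations are given as a unit quaternion [x, y, z, w].
In Python, from plant import ctrl, optics, sign_off gives the robot as it stands.
- The arm moves only by the shell command python3 -m creep 'ROWS' [FORCE]. ROWS is JSON, a list of rows, each an object of numbers: "x", "y", "z": the shift along the tool's x, y, z in mm; "rx", "ry", "rz": the turn, a rotation vector about the tool's x, y, z in degrees; "grip": the opening, from 0 (shut) to 1 (fully open). In form: [{"x": .., "y": .., "z": .., "rx": .., "ry": .., "rz": .., "grip": ..}, ...]. A call has exactly 10 rows; each row shifts and turns the commanded pose from where the row before left it, along the tool's axes as they then stand; what a row does not reach is not made up. A row lasts 1/12 s, in which the tool goes at most 41.7 mm and 7.16 degrees, less where a joint would pass 70% of its speed; a pose out of reach is approached as far as the arm can. A call with a gripper value outside its range is refused whole. The fingers move at their own pace and stop on an object; FORCE is the grip in N (left out, the last holds). Time passes only in rows, so rows that do not move let the fingers close, or fill a call up. It gives the time, the measured TCP pose, the force, the opening and the grip force at its end, in the units of the state.
- ctrl.get_state(): the state, without advancing time (a new reading comes with each control period).
- optics.read_camera(name): name is "side" or "top"; returns a dict with "color" (420x560x3 uint8, blue, green, red), "K" (3x3 intrinsics, pixels), "D" ([k1, k2, p1, p2, k3] as OpenCV has them; the pictures are not rectified), "R" (3x3) and "t" (3): a world point X has camera coordinates R X + t. Camera axes: x right, y down, z forward; pixel columns grow to the right and rows downward; lengths in m; the calibration is good to about 2 mm. A picture is of the moment at which its call begins. There is no depth.
- sign_off(): hands the job in; it is judged then, once.
The state is a dict: "time": time; "qpos": joint angles; "dq": joint speeds; "joint_efforts": joint torques, N m; "eef_pos": TCP position; "tcp_rot": TCP orientation; "contact_force": force on the tool from outside, world axes, zero at the start; "wrist_torque": the same for the moment, N m; "opening": opening from 0.0 (shut) to 1.0 (fully open); "finger_force": force on a finger pad.
Only numpy, scipy, OpenCV 4.12 (cv2) and the standard library are available. Lean on these libraries where they do the work, as an engineer would, in place of code of your own. Each camera call takes 0.05 s, during which the arm holds its last target. There are 200 camera calls.

## Working session

There is one attempt and no reset: what is moved stays moved. The work goes in short steps, Python scripts to look and compute and a shell command to move; the robot and the scene stay as the last step left them, time stands still between calls to the robot, and variables do not carry over. Pictures are saved under pics/ and viewed, at most 10 in all, crops included, and the job is handed in when it is done.

```bash
ls; mkdir -p pics; python3 - <<'E'
from plant import ctrl, optics
import cv2
print(ctrl.get_state())
for n in("top","side"):
    c=optics.read_camera(n); cv2.imwrite(f"pics/{n}0.png",c["color"])
    print(n,c["K"],c["D"],c["R"],c["t"])
E
```

```text
pics
{'time': 0.0, 'qpos': array([ 9.64982726e-01,  2.87183857e-01,  1.57820006e+00,  3.14364961e-05,
        1.27859443e+00, -1.49982826e-01]), 'dq': array([ 1.68704610e-03, -2.68006020e-05,  2.11235620e-03, -1.06847618e-03,
        8.08356982e-05, -1.88374968e-03]), 'joint_efforts': array([ 5.70411103e-04, -4.05974579e+01, -2.92633009e+01, -2.18495247e-04,
        5.87600793e-03, -1.56659208e-06]), 'eef_pos': array([0.29671418, 0.60554854, 0.22992257]), 'tcp_rot': array([ 2.25951580e-01,  9.74137804e-01, -1.10312862e-03, -4.54106255e-04]), 'contact_force': array([ 0.35496623, -0.33940758, -0.54031699]), 'wrist_torque': array([-0.01943252, -0.02476118,  0.01700016]), 'finger_force': 0.0, 'opening': 1.003841101428153}
top [[400.35620955   0.         286.19547063]
 [  0.         400.35620955 212.35730196]
 [  0.           0.           1.        ]] [-0.10851857  0.          0.          0.          0.        ] [[-0.1095065  -0.9939821  -0.00281356]
 [-0.97347694  0.10781863 -0.20178651]
 [ 0.20087553 -0.019358   -0.97942549]] [0.26668402 0.5501996  0.81918226]
side [[491.58373966   0.         280.74350523]
 [  0.         491.58373966 218.45372882]
 [  0.           0.           1.        ]] [0.02476575 0.         0.         0.         0.        ] [[ 0.76459581 -0.6445051   0.00253679]
 [-0.4391245  -0.52381961 -0.72991965]
 [ 0.47176575  0.55697954 -0.68352825]] [-0.29787542  0.40422851  0.53796285]
```

View pics/top0.png

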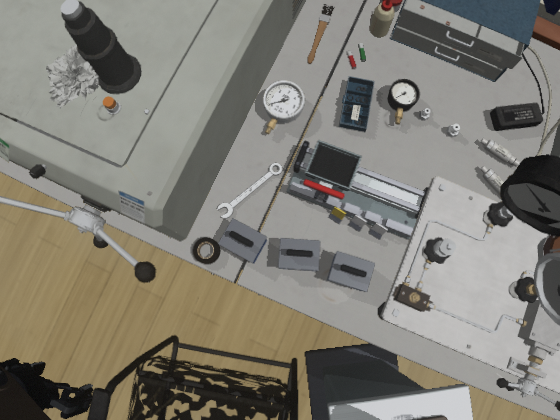

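View pics/side0.png

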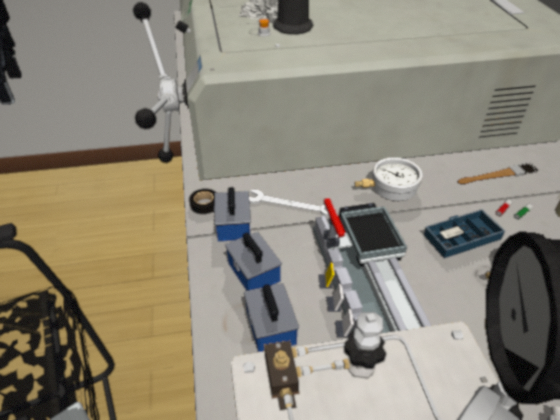

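The top view shows handles near (241,239), (300,253) and (352,269), the red bar at (323,188), the tray at (333,165) and the yellow plate at (338,213). The side view shows the same handles at (232,200), (252,247) and (270,303), the red bar at (334,217) and the yellow plate at (330,275). The spanner and tape lie beside the leftmost case.

```bash
cat > h.py <<'E'
from plant import ctrl, optics
import cv2, numpy as np
def ray(c,px):
    p=cv2.undistortPoints(np.float64(px).reshape(-1,1,2),c["K"],c["D"])[:,0]
    d=np.c_[p,np.ones(len(p))]@c["R"]; return -c["R"].T@c["t"],d
def cast(c,px,z):
    o,d=ray(c,px); return o+d*((z-o[2])/d[:,2])[:,None]
def tri(c1,p1,c2,p2):
    o1,d1=ray(c1,p1);o2,d2=ray(c2,p2);d1=d1[0];d2=d2[0]
    s=np.linalg.lstsq(np.c_[d1,-d2],o2-o1,rcond=None)[0]
    a=o1+s[0]*d1;b=o2+s[1]*d2; return (a+b)/2,np.linalg.norm(a-b)
def proj(c,X): 
    return cv2.projectPoints(np.float64(X).reshape(-1,3),cv2.Rodrigues(c["R"])[0],c["t"],c["K"],c["D"])[0][:,0]
def blob(c,m,seed,r=30):
    """pixels of the component nearest the seed"""
    w=np.zeros_like(m);cv2.circle(w,seed,r,255,-1);m=m&w
    n,l,st,ce=cv2.connectedComponentsWithStats(m)
    best=min((i for i in range(1,n) if st[i,4]>12),key=lambda i:np.hypot(*(ce[i]-seed)))
    ys,xs=np.where(l==best);return np.c_[xs,ys].astype(float)
def masks(c):
    i=c["color"].astype(int);b,g,r=i[...,0],i[...,1],i[...,2];u=lambda x:(x*255).astype(np.uint8)
    return dict(dark=u(i.max(2)<55),red=u((r>130)&(g<70)&(b<70)),yel=u((r>130)&(g>100)&(b<70)))
def axis(P):
    q=P[:,:2]-P[:,:2].mean(0);w,v=np.linalg.eigh(q.T@q);return np.degrees(np.arctan2(v[1,1],v[0,1]))%180,2*np.sqrt(3*w[::-1]/len(P))
E
python3 - <<'E'
from h import *
T=optics.read_camera("top");S=optics.read_camera("side");mt,ms=masks(T),masks(S)
for n,k,a,b,z in [("hA","dark",(241,239),(232,200),.076),("hB","dark",(300,253),(252,247),.076),("hC","dark",(352,269),(270,303),.076),("red","red",(323,188),(334,217),.1115),("yel","yel",(338,213),(330,275),.03)]:
    pt,ps=blob(T,mt[k],a,26),blob(S,ms[k],b,26)
    P=cast(T,pt,z);Q=cast(S,ps,z)
    f=lambda p:np.array(cv2.minAreaRect(p.astype(np.float32))[0])
    print(n,len(pt),len(ps),"top",P.mean(0).round(4),[x.round(3) for x in axis(P)],"side",Q.mean(0).round(4),[x.round(3) for x in axis(Q)],"tri",[np.round(x,4) for x in tri(T,f(pt),S,f(ps))])
big=lambda c,x,y,w,h,s:cv2.resize(c["color"][y:y+h,x:x+w],None,fx=s,fy=s,interpolation=cv2.INTER_CUBIC)
cv2.imwrite("pics/topz.png",big(T,200,130,230,170,3.4))
E
```

```text
hA 153 126 top [0.5263 0.3072 0.076 ] [np.float64(55.503), array([0.054, 0.013])] side [0.5177 0.2924 0.076 ] [np.float64(54.944), array([0.071, 0.009])] tri [array([0.5287, 0.3093, 0.0585]), np.float64(0.0003)]
hB 144 236 top [0.4837 0.1882 0.076 ] [np.float64(78.962), array([0.053, 0.012])] side [0.4769 0.1771 0.076 ] [np.float64(75.86), array([0.064, 0.014])] tri [array([0.4851, 0.188 , 0.0602]), np.float64(0.0003)]
hC 151 289 top [0.4339 0.0809 0.076 ] [np.float64(65.744), array([0.053, 0.012])] side [0.4278 0.0704 0.076 ] [np.float64(63.597), array([0.062, 0.012])] tri [array([0.4342, 0.0783, 0.0623]), np.float64(0.0)]
red 197 250 top [0.6068 0.1226 0.1115] [np.float64(62.099), array([0.086, 0.01 ])] side [0.6015 0.1151 0.1115] [np.float64(62.668), array([0.089, 0.011])] tri [array([0.6088, 0.1218, 0.1041]), np.float64(0.0002)]Traceback (most recent call last):
  File "<stdin>", line 4, in <module>
  File "h.py", line 18, in blob
    best=min((i for i in range(1,n) if st[i,4]>12),key=lambda i:np.hypot(*(ce[i]-seed)))
ValueError: min() iterable argument is empty
```

```bash
python3 - <<'E'
from h import *
T=optics.read_camera("top");S=optics.read_camera("side")
for c,q in((T,(338,213)),(S,(330,275))):
    x,y=q; h=cv2.cvtColor(c["color"],cv2.COLOR_BGR2HSV)
    m=cv2.inRange(h,(20,120,60),(35,255,255)); p=blob(c,m,q,25); print("yel px",p.mean(0),len(p),p.min(0),p.max(0)); 
    if c is T: pt=p.mean(0)
    else: print(tri(T,pt,S,p.mean(0)))
h=np.radians(62.3);ry=np.array([np.cos(h),np.sin(h)]);rx=np.array([ry[1],-ry[0]]);bar=np.array([.6082,.1220]);tr=bar+.075*rx
print("rail x",rx,"tray",tr)
im=T["color"].copy(); im=cv2.resize(im[130:300,200:430],None,fx=3.4,fy=3.4,interpolation=cv2.INTER_CUBIC)
im2=cv2.resize(S["color"][180:350,180:410],None,fx=3.4,fy=3.4,interpolation=cv2.INTER_CUBIC)
for c,I,o in((T,im,(200,130)),(S,im2,(180,180))):
    q=[[*(tr+a*.042*rx+b*.053*ry),.062] for a,b in((1,1),(1,-1),(-1,-1),(-1,1))]
    cv2.polylines(I,[np.int32((proj(c,q)-o)*3.4)],True,(0,255,0),1)
    for k in range(4):
        cv2.circle(I,tuple(np.int32((proj(c,[*(bar-.05*k*ry),.04])[0]-o)*3.4)),4,(255,0,255),1)
cv2.imwrite("pics/topz.png",im);cv2.imwrite("pics/sidez.png",im2)
E
```

```text
yel px [338.21505376 212.46236559] 93 [332. 207.] [345. 218.]
yel px [329.36774194 274.25806452] 155 [325. 262.] [334. 286.]
(array([0.57066182, 0.08562954, 0.01808252]), np.float64(3.7106689156779807e-05))
rail x [ 0.88539363 -0.46484205] tray [0.67460452 0.08713685]
```

View pics/topz.png

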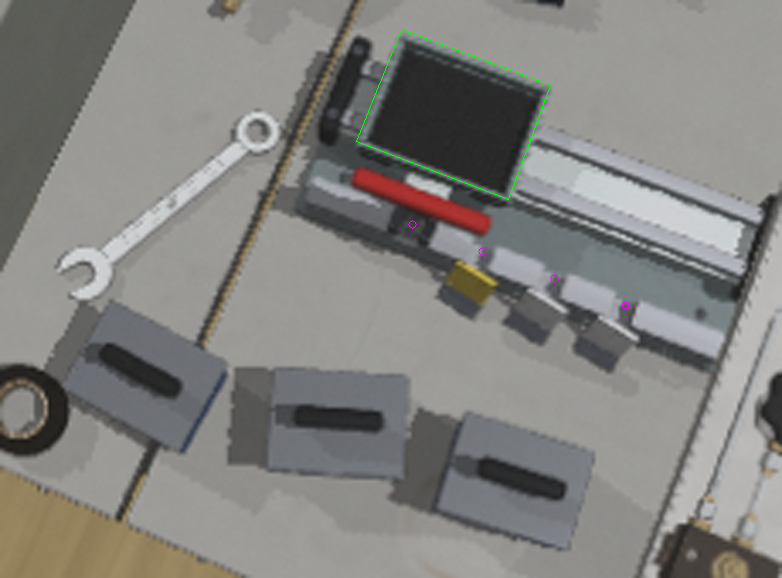

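View pics/sidez.png

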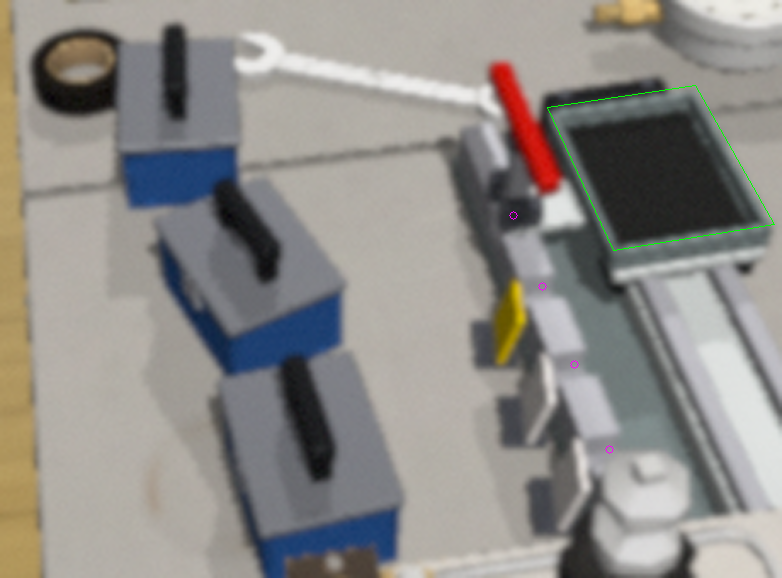

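The overlay agrees with the tray outline in both views. The yellow plate is at station 2, 50 mm from home. I'll turn the tool first.

```bash
cat > go.py <<'E'
import sys
from h import *
from scipy.spatial.transform import Rotation as R
def go(x,y,z,yaw):
    s=ctrl.get_state();r=R.from_quat(s["tcp_rot"]);M=r.as_matrix()
    d=M.T@(np.array([x,y,z])-s["eef_pos"])*1000
    w=R.from_matrix(np.c_[[np.sin(np.radians(yaw)),-np.cos(np.radians(yaw)),0],[np.cos(np.radians(yaw)),np.sin(np.radians(yaw)),0],[0,0,-1]])
    # tool y at yaw, z down, x = y x z
    w=R.from_matrix(np.c_[np.cross([np.cos(np.radians(yaw)),np.sin(np.radians(yaw)),0],[0,0,-1]),[np.cos(np.radians(yaw)),np.sin(np.radians(yaw)),0],[0,0,-1]])
    print("shift",d.round(1),"n>=%.1f"%(np.linalg.norm(d)/41.7),"turn",np.degrees((r.inv()*w).as_rotvec()).round(1),"t",round(s["time"],2),"pos",s["eef_pos"].round(4),"F",s["contact_force"].round(2),"op",round(s["opening"],3),"ff",round(s["finger_force"],1),"q6",s["qpos"][5].round(2))
if __name__=="__main__": go(*map(float,sys.argv[1:5]))
E
sed -i '/np.c_\[\[np.sin/d' go.py
python3 -m creep '[{"rz":7},{"rz":7},{"rz":7},{"rz":7},{"rz":7},{"rz":7},{"rz":7},{"rz":7},{"rz":7},{"rz":7}]' 60
python3 -m creep '[{"rz":7},{"rz":7},{"rz":7},{"rz":7.4},{},{},{},{},{},{}]'
python3 go.py 0.5275 0.308 0.13 -34.5
```

```text
shift [-338.2 -165.9  100.9] n>=9.4 turn [-0.   0.  98.4] t 0.3 pos [0.297  0.6059 0.2308] F [ 0.61 -0.51  0.67] op 1.003 ff 0.0 q6 -0.15$[0]: bad value
$[0]: bad value
```

```bash

python3 -m creep '[{"x":0,"y":0,"z":0,"rx":0,"ry":0,"rz":7,"grip":1},{"x":0,"y":0,"z":0,"rx":0,"ry":0,"rz":7,"grip":1},{"x":0,"y":0,"z":0,"rx":0,"ry":0,"rz":7,"grip":1},{"x":0,"y":0,"z":0,"rx":0,"ry":0,"rz":7,"grip":1},{"x":0,"y":0,"z":0,"rx":0,"ry":0,"rz":7,"grip":1},{"x":0,"y":0,"z":0,"rx":0,"ry":0,"rz":7,"grip":1},{"x":0,"y":0,"z":0,"rx":0,"ry":0,"rz":7,"grip":1},{"x":0,"y":0,"z":0,"rx":0,"ry":0,"rz":7,"grip":1},{"x":0,"y":0,"z":0,"rx":0,"ry":0,"rz":7,"grip":1},{"x":0,"y":0,"z":0,"rx":0,"ry":0,"rz":7,"grip":1}]' 60
python3 go.py 0.5275 0.308 0.13 -34.5
```

```text
time: 1.13
eef_pos: [0.297, 0.606, 0.2312]
tcp_rot: [0.746, 0.666, -0.0, 0.0]
contact_force: [-0.7, -0.1, -0.5]
opening: 1.003
finger_force: 0.0
shift [-270.2  262.6  101.2] n>=9.4 turn [-0.  0. 28.] t 1.13 pos [0.297  0.606  0.2312] F [-0.71 -0.15 -0.47] op 1.003 ff 0.0 q6 1.08
```

```bash

python3 -m creep '[{"x":0,"y":0,"z":0,"rx":0,"ry":0,"rz":7,"grip":1},{"x":0,"y":0,"z":0,"rx":0,"ry":0,"rz":7,"grip":1},{"x":0,"y":0,"z":0,"rx":0,"ry":0,"rz":7,"grip":1},{"x":0,"y":0,"z":0,"rx":0,"ry":0,"rz":7,"grip":1},{"x":0,"y":0,"z":0,"rx":0,"ry":0,"rz":0,"grip":1},{"x":0,"y":0,"z":0,"rx":0,"ry":0,"rz":0,"grip":0.8},{"x":0,"y":0,"z":0,"rx":0,"ry":0,"rz":0,"grip":0.7},{"x":0,"y":0,"z":0,"rx":0,"ry":0,"rz":0,"grip":0.6},{"x":0,"y":0,"z":0,"rx":0,"ry":0,"rz":0,"grip":0.6},{"x":0,"y":0,"z":0,"rx":0,"ry":0,"rz":0,"grip":0.6}]' 60
python3 go.py 0.5275 0.308 0.13 -34.5
```

```text
time: 1.97
eef_pos: [0.2971, 0.6061, 0.2313]
tcp_rot: [0.883, 0.469, -0.0, 0.0]
contact_force: [-0.1, -0.4, -0.4]
opening: 0.601
finger_force: 0.0
shift [-117.8  357.8  101.3] n>=9.4 turn [0.  0.  0.4] t 1.97 pos [0.2971 0.6061 0.2313] F [-0.08 -0.4  -0.38] op 0.601 ff 0.0 q6 1.56
```

```bash

python3 -m creep '[{"x":-11.8,"y":35.8,"z":6,"rx":0,"ry":0,"rz":0,"grip":0.6},{"x":-11.8,"y":35.8,"z":6,"rx":0,"ry":0,"rz":0,"grip":0.6},{"x":-11.8,"y":35.8,"z":6,"rx":0,"ry":0,"rz":0,"grip":0.6},{"x":-11.8,"y":35.8,"z":6,"rx":0,"ry":0,"rz":0,"grip":0.6},{"x":-11.8,"y":35.8,"z":6,"rx":0,"ry":0,"rz":0,"grip":0.6},{"x":-11.8,"y":35.8,"z":6,"rx":0,"ry":0,"rz":0,"grip":0.6},{"x":-11.8,"y":35.8,"z":6,"rx":0,"ry":0,"rz":0,"grip":0.6},{"x":-11.8,"y":35.8,"z":6,"rx":0,"ry":0,"rz":0,"grip":0.6},{"x":-11.8,"y":35.8,"z":6,"rx":0,"ry":0,"rz":0,"grip":0.6},{"x":-11.8,"y":35.8,"z":6,"rx":0,"ry":0,"rz":0,"grip":0.6}]'
python3 go.py 0.5275 0.308 0.056 -34.5
```

```text
time: 2.8
eef_pos: [0.5282, 0.3061, 0.1714]
tcp_rot: [0.883, 0.469, 0.0, 0.0]
contact_force: [0.6, 0.5, -0.4]
opening: 0.602
finger_force: 0.0
shift [  1.1  -1.7 115.4] n>=2.8 turn [ 0.  -0.   0.4] t 2.8 pos [0.5282 0.3061 0.1714] F [ 0.62  0.54 -0.39] op 0.602 ff 0.0 q6 0.95
```

```bash

python3 -m creep '[{"x":1,"y":-1.7,"z":10,"rx":0,"ry":0,"rz":0,"grip":0.6},{"x":0,"y":0,"z":25,"rx":0,"ry":0,"rz":0,"grip":0.6},{"x":0,"y":0,"z":25,"rx":0,"ry":0,"rz":0,"grip":0.6},{"x":0,"y":0,"z":20,"rx":0,"ry":0,"rz":0,"grip":0.6},{"x":0,"y":0,"z":20,"rx":0,"ry":0,"rz":0,"grip":0.6},{"x":0,"y":0,"z":15,"rx":0,"ry":0,"rz":0,"grip":0.6},{"x":0,"y":0,"z":0,"rx":0,"ry":0,"rz":0,"grip":0},{"x":0,"y":0,"z":0,"rx":0,"ry":0,"rz":0,"grip":0},{"x":0,"y":0,"z":0,"rx":0,"ry":0,"rz":0,"grip":0},{"x":0,"y":0,"z":0,"rx":0,"ry":0,"rz":0,"grip":0}]' 60
python3 -m creep '[{"x":0,"y":0,"z":0,"rx":0,"ry":0,"rz":0,"grip":0},{"x":0,"y":0,"z":0,"rx":0,"ry":0,"rz":0,"grip":0},{"x":0,"y":0,"z":-4,"rx":0,"ry":0,"rz":0,"grip":0},{"x":0,"y":0,"z":-4,"rx":0,"ry":0,"rz":0,"grip":0},{"x":0,"y":0,"z":-4,"rx":0,"ry":0,"rz":0,"grip":0},{"x":0,"y":0,"z":-4,"rx":0,"ry":0,"rz":0,"grip":0},{"x":0,"y":0,"z":0,"rx":0,"ry":0,"rz":0,"grip":0},{"x":0,"y":0,"z":0,"rx":0,"ry":0,"rz":0,"grip":0},{"x":0,"y":0,"z":0,"rx":0,"ry":0,"rz":0,"grip":0},{"x":0,"y":0,"z":0,"rx":0,"ry":0,"rz":0,"grip":0}]' 60
```

```text
time: 3.63
eef_pos: [0.5277, 0.3098, 0.0578]
tcp_rot: [0.883, 0.469, 0.002, 0.0]
contact_force: [1.0, -0.4, -2.4]
opening: 0.135
finger_force: 62.5
time: 4.47
eef_pos: [0.5261, 0.3093, 0.0719]
tcp_rot: [0.883, 0.469, -0.0, -0.0]
contact_force: [-0.2, 0.3, -7.7]
opening: 0.137
finger_force: 61.9
```

Case A reads -7.7 N when lifted, about 0.75 kg, so it is the loaded one. Next I raise it and carry it over the tray.

```bash

python3 -m creep '[{"x":0,"y":0,"z":-8,"rx":0,"ry":0,"rz":0,"grip":0},{"x":0,"y":0,"z":-15,"rx":0,"ry":0,"rz":0,"grip":0},{"x":0,"y":0,"z":-20,"rx":0,"ry":0,"rz":0,"grip":0},{"x":0,"y":0,"z":-20,"rx":0,"ry":0,"rz":0,"grip":0},{"x":0,"y":0,"z":-20,"rx":0,"ry":0,"rz":0,"grip":0},{"x":0,"y":0,"z":-20,"rx":0,"ry":0,"rz":-2,"grip":0},{"x":0,"y":0,"z":-20,"rx":0,"ry":0,"rz":-2,"grip":0},{"x":0,"y":0,"z":-12,"rx":0,"ry":0,"rz":-2,"grip":0},{"x":0,"y":0,"z":0,"rx":0,"ry":0,"rz":-1.2,"grip":0},{"x":0,"y":0,"z":0,"rx":0,"ry":0,"rz":0,"grip":0}]'
python3 go.py 0.6746 0.0871 0.205 -27.7
```

```text
time: 5.3
eef_pos: [0.5268, 0.3095, 0.2084]
tcp_rot: [0.852, 0.523, 0.001, 0.0]
contact_force: [-0.9, -0.8, -7.2]
opening: 0.132
finger_force: 61.8
shift [-131.5  232.4    3.5] n>=6.4 turn [ 0.1 -0.1  0.8] t 5.3 pos [0.5268 0.3095 0.2084] F [-0.91 -0.82 -7.2 ] op 0.132 ff 61.8 q6 0.83
```

```bash

python3 -m creep '[{"x":-6,"y":10,"z":0,"rx":0,"ry":0,"rz":0,"grip":0},{"x":-12,"y":21,"z":0,"rx":0,"ry":0,"rz":0,"grip":0},{"x":-17,"y":31,"z":0,"rx":0,"ry":0,"rz":0,"grip":0},{"x":-17,"y":31,"z":0,"rx":0,"ry":0,"rz":0,"grip":0},{"x":-17,"y":31,"z":0,"rx":0,"ry":0,"rz":0,"grip":0},{"x":-17,"y":31,"z":0,"rx":0,"ry":0,"rz":0,"grip":0},{"x":-17,"y":31,"z":0,"rx":0,"ry":0,"rz":0,"grip":0},{"x":-14,"y":23,"z":0,"rx":0,"ry":0,"rz":0,"grip":0},{"x":-9,"y":14,"z":0,"rx":0,"ry":0,"rz":0,"grip":0},{"x":-5,"y":9,"z":0,"rx":0,"ry":0,"rz":0,"grip":0}]'
python3 -m creep '[{"x":0,"y":0,"z":2,"rx":0,"ry":0,"rz":0,"grip":0},{"x":0,"y":0,"z":0,"rx":0,"ry":0,"rz":0,"grip":0},{"x":0,"y":0,"z":0,"rx":0,"ry":0,"rz":0,"grip":0},{"x":0,"y":0,"z":0,"rx":0,"ry":0,"rz":0,"grip":0},{"x":0,"y":0,"z":0,"rx":0,"ry":0,"rz":0,"grip":0},{"x":0,"y":0,"z":0,"rx":0,"ry":0,"rz":0,"grip":0},{"x":0,"y":0,"z":0,"rx":0,"ry":0,"rz":0,"grip":0},{"x":0,"y":0,"z":0,"rx":0,"ry":0,"rz":0,"grip":0},{"x":0,"y":0,"z":0,"rx":0,"ry":0,"rz":0,"grip":0},{"x":0,"y":0,"z":0,"rx":0,"ry":0,"rz":0,"grip":0}]'
cat > look.py <<'E'
import sys
from go import *
go(0.6746,0.0871,0.205,-27.7)
n=sys.argv[1];s=ctrl.get_state();p=s["eef_pos"];zz=p[2]-.056
a=np.radians(62.3);ry=np.array([np.cos(a),np.sin(a)]);rx=np.array([ry[1],-ry[0]]);o=[]
for nm in("top","side"):
    c=optics.read_camera(nm);m=p[:2]
    uv=proj(c,[*m,zz+.03])[0]; x0,y0=np.int32(np.clip(uv-(58,72),0,(440,270)))
    I=cv2.resize(c["color"][y0:y0+145,x0:x0+117],None,fx=3.4,fy=3.4,interpolation=cv2.INTER_CUBIC)
    def box(ct,hx,hy,z,col):
        q=[[*(ct+i*hx*rx+j*hy*ry),z] for i,j in((1,1),(1,-1),(-1,-1),(-1,1))]
        cv2.polylines(I,[np.int32((proj(c,q)-(x0,y0))*3.4)],True,col,1)
    box(m,.033,.044,zz+.049,(0,255,0)); box(m,.031,.042,zz,(0,255,255)); box(np.array([.6746,.0871]),.042,.053,.062,(255,0,255))
    o.append(I)
cv2.imwrite(f"pics/{n}.png",np.hstack(o))
E
python3 look.py held
```

```text
time: 6.13
eef_pos: [0.674, 0.0847, 0.205]
tcp_rot: [0.853, 0.522, -0.002, -0.001]
contact_force: [-0.7, -0.7, -7.1]
opening: 0.129
finger_force: 61.8
time: 6.97
eef_pos: [0.674, 0.0876, 0.2054]
tcp_rot: [0.852, 0.523, 0.0, 0.0]
contact_force: [-0.4, -0.5, -7.5]
opening: 0.137
finger_force: 61.8
shift [-0.2  0.8  0.4] n>=0.0 turn [ 0.  -0.   0.8] t 6.97 pos [0.674  0.0876 0.2054] F [-0.39 -0.46 -7.52] op 0.137 ff 61.8 q6 0.45
```

View pics/held.png

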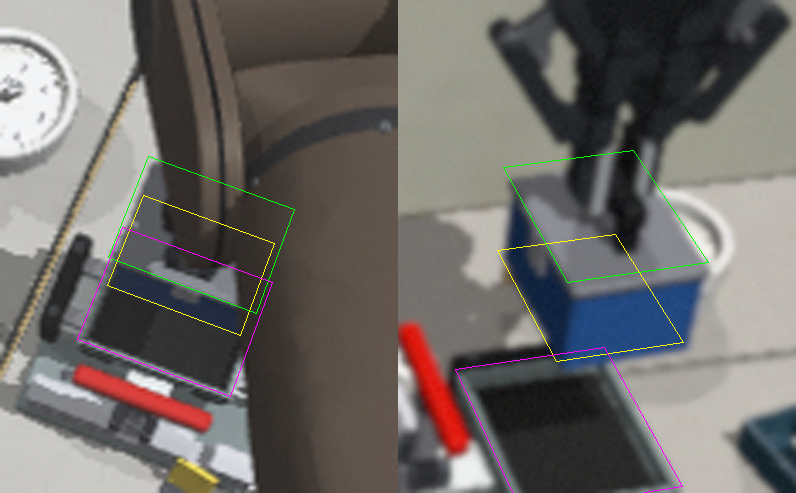

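The case is over the tray. In the side view its lid sits about 10 px (crop scale) below my predicted outline, so I'll check height and offset along the handle numerically.

```bash
cat > meas.py <<'E'
from go import *
s=ctrl.get_state();p=s["eef_pos"];c=optics.read_camera("side")
a=np.radians(62.3+float(sys.argv[1]) if len(sys.argv)>1 else 62.3);ry=np.array([np.cos(a),np.sin(a)]);rx=np.array([ry[1],-ry[0]])
h=cv2.cvtColor(c["color"],cv2.COLOR_BGR2HSV);m=cv2.inRange(h,(100,130,50),(125,255,255))
uv=proj(c,[*p[:2],p[2]-.04])[0];w=np.zeros_like(m);cv2.circle(w,tuple(np.int32(uv)),48,255,-1);m&=w
cn=max(cv2.findContours(m,cv2.RETR_EXTERNAL,cv2.CHAIN_APPROX_NONE)[0],key=cv2.contourArea)
po=cv2.approxPolyDP(cv2.convexHull(cn),1.5,True)[:,0];print("blue poly",po.tolist())
f=lambda i,j,z,hx=.031,hy=.042:proj(c,[*(p[:2]+i*hx*rx+j*hy*ry),p[2]-.056+z])[0].round(1)
print("pred bottom front(-x-y)",f(-1,-1,0),"right(+x-y)",f(1,-1,0),"left(-x+y)",f(-1,1,0),"top right(+x-y)",f(1,-1,.043),"topleft",f(-1,1,.043),"topfront",f(-1,-1,.043))
J=np.array([proj(c,[*(p[:2]+d[:2]),p[2]+d[2]])[0]-proj(c,p)[0] for d in np.r_[np.eye(3)]*.001]);print("px/mm: rx",(rx@J[:2]).round(2),"ry",(ry@J[:2]).round(2),"z",J[2].round(2))
E
python3 meas.py
```

```text
blue poly [[407, 204], [372, 210], [357, 179], [358, 167], [411, 186]]
pred bottom front(-x-y) [370.6 209.5] right(+x-y) [407.9 203.9] left(-x+y) [353.3 176.8] top right(+x-y) [413.  182.6] topleft [356.1 155.9] topfront [374.3 188.2]
px/mm: rx [ 0.61 -0.08] ry [-0.24 -0.38] z [ 0.1  -0.52]
```

```bash

python3 -m creep '[{"x":0,"y":0.8,"z":5,"rx":0,"ry":0,"rz":0.8,"grip":0},{"x":0,"y":0,"z":10,"rx":0,"ry":0,"rz":0,"grip":0},{"x":0,"y":0,"z":15,"rx":0,"ry":0,"rz":0,"grip":0},{"x":0,"y":0,"z":15,"rx":0,"ry":0,"rz":0,"grip":0},{"x":0,"y":0,"z":15,"rx":0,"ry":0,"rz":0,"grip":0},{"x":0,"y":0,"z":10,"rx":0,"ry":0,"rz":0,"grip":0},{"x":0,"y":0,"z":5,"rx":0,"ry":0,"rz":0,"grip":0},{"x":0,"y":0,"z":4,"rx":0,"ry":0,"rz":0,"grip":0},{"x":0,"y":0,"z":3,"rx":0,"ry":0,"rz":0,"grip":0},{"x":0,"y":0,"z":0,"rx":0,"ry":0,"rz":0,"grip":0}]'
python3 -m creep '[{"x":0,"y":0,"z":2,"rx":0,"ry":0,"rz":0,"grip":0},{"x":0,"y":0,"z":2,"rx":0,"ry":0,"rz":0,"grip":0},{"x":0,"y":0,"z":2,"rx":0,"ry":0,"rz":0,"grip":0},{"x":0,"y":0,"z":1,"rx":0,"ry":0,"rz":0,"grip":0},{"x":0,"y":0,"z":1,"rx":0,"ry":0,"rz":0,"grip":0},{"x":0,"y":0,"z":1,"rx":0,"ry":0,"rz":0,"grip":0},{"x":0,"y":0,"z":0,"rx":0,"ry":0,"rz":0,"grip":0},{"x":0,"y":0,"z":0,"rx":0,"ry":0,"rz":0,"grip":0},{"x":0,"y":0,"z":0,"rx":0,"ry":0,"rz":0,"grip":0},{"x":0,"y":0,"z":0,"rx":0,"ry":0,"rz":0,"grip":0}]'
```

```text
time: 7.95
eef_pos: [0.6749, 0.0872, 0.1232]
tcp_rot: [0.856, 0.517, 0.0, 0.0]
contact_force: [0.3, -0.4, -7.7]
opening: 0.131
finger_force: 61.8
time: 8.78
eef_pos: [0.6748, 0.0872, 0.1145]
tcp_rot: [0.856, 0.517, 0.0, 0.0]
contact_force: [-0.2, 0.3, -7.7]
opening: 0.131
finger_force: 61.8
```

```bash

python3 -m creep '[{"x":0,"y":0,"z":1,"rx":0,"ry":0,"rz":0,"grip":0},{"x":0,"y":0,"z":1,"rx":0,"ry":0,"rz":0,"grip":0},{"x":0,"y":0,"z":1,"rx":0,"ry":0,"rz":0,"grip":0},{"x":0,"y":0,"z":1,"rx":0,"ry":0,"rz":0,"grip":0},{"x":0,"y":0,"z":0.5,"rx":0,"ry":0,"rz":0,"grip":0},{"x":0,"y":0,"z":0.5,"rx":0,"ry":0,"rz":0,"grip":0},{"x":0,"y":0,"z":0.5,"rx":0,"ry":0,"rz":0,"grip":0},{"x":0,"y":0,"z":0,"rx":0,"ry":0,"rz":0,"grip":0},{"x":0,"y":0,"z":0,"rx":0,"ry":0,"rz":0,"grip":0},{"x":0,"y":0,"z":0,"rx":0,"ry":0,"rz":0,"grip":0}]'
```

```text
time: 9.62
eef_pos: [0.675, 0.087, 0.1096]
tcp_rot: [0.856, 0.517, 0.0, 0.0]
contact_force: [-1.4, -2.0, -2.0]
opening: 0.133
finger_force: 62.5
```

```bash

python3 -m creep '[{"x":0,"y":0,"z":0.5,"rx":0,"ry":0,"rz":0,"grip":0},{"x":0,"y":0,"z":0,"rx":0,"ry":0,"rz":0,"grip":0},{"x":0,"y":0,"z":0,"rx":0,"ry":0,"rz":0,"grip":0.2},{"x":0,"y":0,"z":0,"rx":0,"ry":0,"rz":0,"grip":0.3},{"x":0,"y":0,"z":0,"rx":0,"ry":0,"rz":0,"grip":0.45},{"x":0,"y":0,"z":0,"rx":0,"ry":0,"rz":0,"grip":0.45},{"x":0,"y":0,"z":0,"rx":0,"ry":0,"rz":0,"grip":0.45},{"x":0,"y":0,"z":0,"rx":0,"ry":0,"rz":0,"grip":0.45},{"x":0,"y":0,"z":0,"rx":0,"ry":0,"rz":0,"grip":0.45},{"x":0,"y":0,"z":0,"rx":0,"ry":0,"rz":0,"grip":0.45}]'
python3 -m creep '[{"x":0,"y":0,"z":-5,"rx":0,"ry":0,"rz":0,"grip":0.45},{"x":0,"y":0,"z":-10,"rx":0,"ry":0,"rz":0,"grip":0.45},{"x":0,"y":0,"z":-15,"rx":0,"ry":0,"rz":0,"grip":0.45},{"x":0,"y":0,"z":-15,"rx":0,"ry":0,"rz":0,"grip":0.45},{"x":0,"y":0,"z":-15,"rx":0,"ry":0,"rz":0,"grip":0.45},{"x":0,"y":0,"z":-15,"rx":0,"ry":0,"rz":0,"grip":0.45},{"x":0,"y":0,"z":-10,"rx":0,"ry":0,"rz":0,"grip":0.45},{"x":0,"y":0,"z":0,"rx":0,"ry":0,"rz":0,"grip":0.45},{"x":0,"y":0,"z":0,"rx":0,"ry":0,"rz":0,"grip":0.45},{"x":0,"y":0,"z":0,"rx":0,"ry":0,"rz":0,"grip":0.45}]'
python3 go.py 0.6082 0.1220 0.16 -27.7
```

```text
time: 10.45
eef_pos: [0.6748, 0.0872, 0.1083]
tcp_rot: [0.856, 0.517, 0.0, 0.0]
contact_force: [-0.1, 0.3, 0.3]
opening: 0.45
finger_force: 0.0
time: 11.28
eef_pos: [0.6742, 0.0872, 0.1925]
tcp_rot: [0.856, 0.517, -0.001, -0.0]
contact_force: [-0.4, -0.4, -1.3]
opening: 0.45
finger_force: 0.0
shift [  0.1 -74.6  32.6] n>=2.0 turn [-0.1  0.  -0. ] t 11.28 pos [0.6742 0.0872 0.1925] F [-0.42 -0.35 -1.28] op 0.45 ff 0.0 q6 0.46
```

```bash

python3 -m creep '[{"x":0,"y":-10,"z":0,"rx":0,"ry":0,"rz":0,"grip":0.45},{"x":0,"y":-20,"z":0,"rx":0,"ry":0,"rz":0,"grip":0.45},{"x":0,"y":-20,"z":0,"rx":0,"ry":0,"rz":0,"grip":0.45},{"x":0,"y":-15,"z":0,"rx":0,"ry":0,"rz":0,"grip":0.45},{"x":0,"y":-9.6,"z":0,"rx":0,"ry":0,"rz":0,"grip":0.45},{"x":0,"y":0,"z":10,"rx":0,"ry":0,"rz":0,"grip":0.42},{"x":0,"y":0,"z":10,"rx":0,"ry":0,"rz":0,"grip":0.42},{"x":0,"y":0,"z":10,"rx":0,"ry":0,"rz":0,"grip":0.42},{"x":0,"y":0,"z":0,"rx":0,"ry":0,"rz":0,"grip":0.42},{"x":0,"y":0,"z":0,"rx":0,"ry":0,"rz":0,"grip":0.42}]'
python3 go.py 0.6082 0.1220 0.088 -27.7
python3 - <<'E'
from h import *
S=optics.read_camera("side");T=optics.read_camera("top")
m=masks(S)["red"];p=blob(S,m,(334,217),30);Q=cast(S,p,.105);print(len(p),Q.mean(0).round(4),axis(Q))
cv2.imwrite("pics/bar.png",np.hstack([cv2.resize(c["color"][y:y+130,x:x+130],None,fx=3,fy=3,interpolation=cv2.INTER_CUBIC) for c,x,y in((T,270,110),(S,280,140))]))
E
```

```text
time: 12.12
eef_pos: [0.6082, 0.1214, 0.1612]
tcp_rot: [0.856, 0.517, -0.001, -0.001]
contact_force: [0.3, 0.3, 0.4]
opening: 0.422
finger_force: 0.0
shift [ 0.7 -0.1 73.2] n>=1.8 turn [-0.2  0.1 -0.1] t 12.12 pos [0.6082 0.1214 0.1612] F [0.27 0.27 0.39] op 0.422 ff 0.0 q6 0.52
271 [0.6071 0.1202 0.105 ] (np.float64(62.4571907441421), array([0.09043546, 0.01244219]))
```

View pics/bar.png

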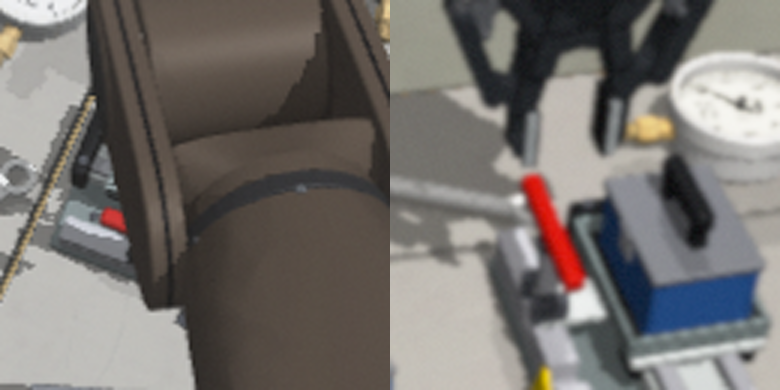

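The case sits squarely in the tray, with the open fingers over the red bar (crop (553,230)). Now I go down and grip the bar.

```bash

python3 -m creep '[{"x":0,"y":-0.5,"z":10,"rx":0,"ry":0,"rz":0,"grip":0.42},{"x":0,"y":0,"z":15,"rx":0,"ry":0,"rz":0,"grip":0.42},{"x":0,"y":0,"z":15,"rx":0,"ry":0,"rz":0,"grip":0.42},{"x":0,"y":0,"z":15,"rx":0,"ry":0,"rz":0,"grip":0.42},{"x":0,"y":0,"z":10,"rx":0,"ry":0,"rz":0,"grip":0.42},{"x":0,"y":0,"z":8,"rx":0,"ry":0,"rz":0,"grip":0.42},{"x":0,"y":0,"z":0,"rx":0,"ry":0,"rz":0,"grip":0.42},{"x":0,"y":0,"z":0,"rx":0,"ry":0,"rz":0,"grip":0.2},{"x":0,"y":0,"z":0,"rx":0,"ry":0,"rz":0,"grip":0},{"x":0,"y":0,"z":0,"rx":0,"ry":0,"rz":0,"grip":0}]' 60
python3 -m creep '[{"x":0,"y":0,"z":0,"rx":0,"ry":0,"rz":0,"grip":0},{"x":0,"y":0,"z":0,"rx":0,"ry":0,"rz":0,"grip":0},{"x":0,"y":0,"z":-3,"rx":0,"ry":0,"rz":0,"grip":0},{"x":0,"y":0,"z":-3,"rx":0,"ry":0,"rz":0,"grip":0},{"x":0,"y":0,"z":-3,"rx":0,"ry":0,"rz":0,"grip":0},{"x":0,"y":0,"z":-3,"rx":0,"ry":0,"rz":0,"grip":0},{"x":0,"y":0,"z":-3,"rx":0,"ry":0,"rz":0,"grip":0},{"x":0,"y":0,"z":0,"rx":0,"ry":0,"rz":0,"grip":0},{"x":0,"y":0,"z":0,"rx":0,"ry":0,"rz":0,"grip":0},{"x":0,"y":0,"z":0,"rx":0,"ry":0,"rz":0,"grip":0}]'
```

```text
time: 13.05
eef_pos: [0.6073, 0.1229, 0.0913]
tcp_rot: [0.856, 0.517, -0.001, -0.001]
contact_force: [-4.3, 1.7, 1.9]
opening: 0.135
finger_force: 59.2
time: 13.88
eef_pos: [0.6073, 0.1228, 0.1045]
tcp_rot: [0.856, 0.517, -0.001, -0.001]
contact_force: [-2.4, 4.4, -6.3]
opening: 0.138
finger_force: 58.5
```

```bash

python3 -m creep '[{"x":-1,"y":0,"z":0,"rx":0,"ry":0,"rz":0,"grip":0},{"x":-2,"y":0,"z":0,"rx":0,"ry":0,"rz":0,"grip":0},{"x":-3,"y":0,"z":0,"rx":0,"ry":0,"rz":0,"grip":0},{"x":-4,"y":0,"z":0,"rx":0,"ry":0,"rz":0,"grip":0},{"x":-4,"y":0,"z":0,"rx":0,"ry":0,"rz":0,"grip":0},{"x":-4,"y":0,"z":0,"rx":0,"ry":0,"rz":0,"grip":0},{"x":-4,"y":0,"z":0,"rx":0,"ry":0,"rz":0,"grip":0},{"x":-4,"y":0,"z":0,"rx":0,"ry":0,"rz":0,"grip":0},{"x":-4,"y":0,"z":0,"rx":0,"ry":0,"rz":0,"grip":0},{"x":-4,"y":0,"z":0,"rx":0,"ry":0,"rz":0,"grip":0}]'
python3 go.py 0.5841 0.0785 0.1045 -27.7
```

```text
time: 14.72
eef_pos: [0.5913, 0.0927, 0.1045]
tcp_rot: [0.856, 0.517, -0.001, -0.001]
contact_force: [-2.0, 5.6, -5.5]
opening: 0.132
finger_force: 58.5
shift [-15.9   0.2  -0. ] n>=0.4 turn [-0.2 -0.  -0. ] t 14.72 pos [0.5913 0.0927 0.1045] F [-2.03  5.58 -5.46] op 0.132 ff 58.5 q6 0.47
```

```bash

python3 -m creep '[{"x":-3,"y":0,"z":0,"rx":0,"ry":0,"rz":0,"grip":0},{"x":-3,"y":0,"z":0,"rx":0,"ry":0,"rz":0,"grip":0},{"x":-3,"y":0,"z":0,"rx":0,"ry":0,"rz":0,"grip":0},{"x":-3,"y":0,"z":0,"rx":0,"ry":0,"rz":0,"grip":0},{"x":-2,"y":0,"z":0,"rx":0,"ry":0,"rz":0,"grip":0},{"x":-1,"y":0,"z":0,"rx":0,"ry":0,"rz":0,"grip":0},{"x":-0.5,"y":0,"z":0,"rx":0,"ry":0,"rz":0,"grip":0},{"x":0,"y":0,"z":0,"rx":0,"ry":0,"rz":0,"grip":0},{"x":0,"y":0,"z":0,"rx":0,"ry":0,"rz":0,"grip":0},{"x":0,"y":0,"z":0,"rx":0,"ry":0,"rz":0,"grip":0}]'
python3 -m creep '[{"x":0,"y":0,"z":2,"rx":0,"ry":0,"rz":0,"grip":0},{"x":0,"y":0,"z":2,"rx":0,"ry":0,"rz":0,"grip":0},{"x":0,"y":0,"z":2,"rx":0,"ry":0,"rz":0,"grip":0},{"x":0,"y":0,"z":2,"rx":0,"ry":0,"rz":0,"grip":0},{"x":0,"y":0,"z":2,"rx":0,"ry":0,"rz":0,"grip":0},{"x":0,"y":0,"z":2,"rx":0,"ry":0,"rz":0,"grip":0},{"x":0,"y":0,"z":0,"rx":0,"ry":0,"rz":0,"grip":0},{"x":0,"y":0,"z":0,"rx":0,"ry":0,"rz":0,"grip":0},{"x":0,"y":0,"z":0,"rx":0,"ry":0,"rz":0,"grip":0},{"x":0,"y":0,"z":0,"rx":0,"ry":0,"rz":0,"grip":0}]'
python3 go.py 0.5841 0.0785 0.0910 -27.7
```

```text
time: 15.55
eef_pos: [0.5839, 0.0788, 0.1044]
tcp_rot: [0.856, 0.517, -0.001, -0.001]
contact_force: [-3.1, 3.1, -6.1]
opening: 0.14
finger_force: 58.5
time: 16.38
eef_pos: [0.584, 0.0788, 0.0928]
tcp_rot: [0.856, 0.517, -0.001, -0.001]
contact_force: [-3.9, 4.1, -4.3]
opening: 0.138
finger_force: 58.7
shift [-0.2  0.3  1.8] n>=0.0 turn [-0.2  0.  -0. ] t 16.38 pos [0.584  0.0788 0.0928] F [-3.89  4.07 -4.25] op 0.138 ff 58.7 q6 0.45
```

The tooth is in the notch. I'll open the fingers, rise and check.

```bash

python3 -m creep '[{"x":0,"y":0,"z":1,"rx":0,"ry":0,"rz":0,"grip":0},{"x":0,"y":0,"z":0,"rx":0,"ry":0,"rz":0,"grip":0},{"x":0,"y":0,"z":0,"rx":0,"ry":0,"rz":0,"grip":0.25},{"x":0,"y":0,"z":0,"rx":0,"ry":0,"rz":0,"grip":0.42},{"x":0,"y":0,"z":0,"rx":0,"ry":0,"rz":0,"grip":0.42},{"x":0,"y":0,"z":0,"rx":0,"ry":0,"rz":0,"grip":0.42},{"x":0,"y":0,"z":0,"rx":0,"ry":0,"rz":0,"grip":0.42},{"x":0,"y":0,"z":-5,"rx":0,"ry":0,"rz":0,"grip":0.42},{"x":0,"y":0,"z":-10,"rx":0,"ry":0,"rz":0,"grip":0.42},{"x":0,"y":0,"z":-10,"rx":0,"ry":0,"rz":0,"grip":0.42}]'
python3 -m creep '[{"x":0,"y":0,"z":-15,"rx":0,"ry":0,"rz":0,"grip":0.42},{"x":0,"y":0,"z":-15,"rx":0,"ry":0,"rz":0,"grip":0.42},{"x":0,"y":0,"z":-15,"rx":0,"ry":0,"rz":0,"grip":0.42},{"x":0,"y":0,"z":-20,"rx":0,"ry":0,"rz":0,"grip":0.42},{"x":0,"y":0,"z":-20,"rx":0,"ry":0,"rz":0,"grip":0.42},{"x":0,"y":0,"z":-15,"rx":0,"ry":0,"rz":0,"grip":0.42},{"x":0,"y":0,"z":-5,"rx":0,"ry":0,"rz":0,"grip":0.42},{"x":0,"y":0,"z":0,"rx":0,"ry":0,"rz":0,"grip":0.42},{"x":0,"y":0,"z":0,"rx":0,"ry":0,"rz":0,"grip":0.42},{"x":0,"y":0,"z":0,"rx":0,"ry":0,"rz":0,"grip":0.42}]'
python3 - <<'E'
from h import *
S=optics.read_camera("side");m=masks(S)["red"]
p=blob(S,m,tuple(np.int32(proj(S,[.584,.0788,.105])[0]).tolist()),30)
print(len(p),p.mean(0),"down",proj(S,[.5838,.0778,.105]),"up11",proj(S,[.5838,.0778,.116]),cast(S,p,.105).mean(0))
cv2.imwrite("pics/end.png",cv2.resize(S["color"][130:360,180:450],None,fx=2.5,fy=2.5,interpolation=cv2.INTER_CUBIC))
E
```

```text
time: 17.22
eef_pos: [0.5852, 0.0782, 0.1181]
tcp_rot: [0.856, 0.517, -0.0, -0.0]
contact_force: [1.0, 0.8, -0.2]
opening: 0.418
finger_force: 0.0
time: 18.05
eef_pos: [0.5845, 0.0783, 0.2211]
tcp_rot: [0.856, 0.517, -0.001, -0.001]
contact_force: [0.4, -0.5, -0.8]
opening: 0.424
finger_force: 0.0
332 [343.12951807 237.56626506] down [[342.53211799 237.54608179]] up11 [[343.14680304 232.65142713]] [0.58480473 0.07772434 0.105     ]
```

View pics/end.png

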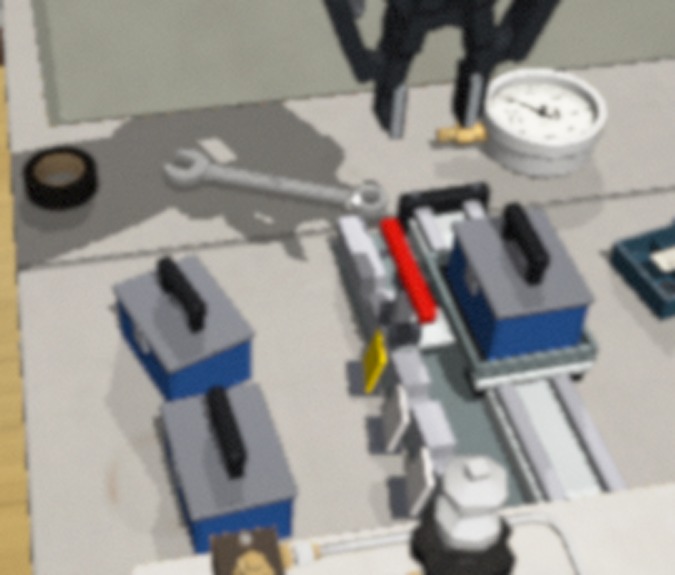

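The bar is fully down: its red centroid is at (343.1,237.6), against (342.5,237.5) predicted for down. It lines up with the yellow plate, the case is in the tray, and the other two cases, the spanner and the tape stand as they were.

```bash
python3 -c "
from plant import sign_off
print(sign_off())"
```

```text
the job is handed in; nothing more can be done
None
```

The job is handed in: the first case I lifted (about 0.75 kg) was the loaded one, so I left the other two unlifted; it stands in the tray, and the carriage is at the yellow station with the release bar down (last seen at 18 s of the 72 s allowed).

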